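Pop the paint refills out of the palette dock, box them and close the carton

TASK

Class is over: pack up the paint refills. Every white tub sits flush in the black palette dock on a push-push latch, so press it deeper until the latch lets go, let it spring up and lift it out; put all the tubs and the metal charcoal tin into the open cardboard carton. Then close the carton flat, first both short flaps, then both long flaps over them, and leave the other things on the table where they are.

Things in the scene. Friction and masses are not known exactly. Their poses are not given: they have to be found in the camera images.
- dock: the palette dock, a black block fixed to the table, 157 mm (own x) by 157 mm (own y), deck 75 mm high, origin at the centre of its underside, turned up to 0.25 rad. Four wells open at the top, 59 mm (x) by 47 mm (y), centred at (+-37, +-43) mm from its origin, each with a spring lift on a push-push latch. Some wells are empty; their lifts do not matter
- deck (a point): centre of the dock's deck, 75 mm above the table. A latched lift's floor is 20 mm above the table, so a 55 mm tub in it is flush with the deck. Pressed 7 to 8.5 mm deeper (about 5 N in all; 8.5 mm is the hard stop) and let go, the lift rises 25 mm, so that the tub stands 25 mm proud. Pressing a raised lift right down and letting go latches it again
- tub0: a plain white refill tub, 56 mm along its own x, 44 mm along y, 55 mm tall, 60 to 125 g, origin at the centre of its underside. At the start it sits in the dock with its top flush with the deck. None if this tub is absent today (two or three of the four are there)
- tub1: a plain white refill tub, 56 mm along its own x, 44 mm along y, 55 mm tall, 60 to 125 g, origin at the centre of its underside. At the start it sits in the dock with its top flush with the deck. None if this tub is absent today (two or three of the four are there)
- tub2: a plain white refill tub, 56 mm along its own x, 44 mm along y, 55 mm tall, 60 to 125 g, origin at the centre of its underside. At the start it sits in the dock with its top flush with the deck. None if this tub is absent today (two or three of the four are there)
- tub3: a plain white refill tub, 56 mm along its own x, 44 mm along y, 55 mm tall, 60 to 125 g, origin at the centre of its underside. At the start it sits in the dock with its top flush with the deck. None if this tub is absent today (two or three of the four are there)
- tin: the charcoal tin, a lidded metal box standing loose on the table between dock and carton, 40 mm along its own x, 60 mm along y, 52 mm tall, 120 g, origin at the centre of its underside
- carton: the open cardboard carton, fixed to the table; dock and carton may swap sides. Outside 160 mm (own x) by 238 mm (own y), inside 152 by 230 mm, walls and floor 4 mm thick, origin at the centre of its underside, turned up to 0.2 rad. The long walls (x = -80 and +80 mm) are 73 mm high, the short walls (y = -119 and +119 mm) 68 mm
- carton_floor (a point): centre of the carton's inner floor, 4 mm above the table. Four flat flaps 3 mm thick hang on creases along the tops of the walls; a crease stays where it is left and yields to under 1 N at the flap's free edge. A flap is folded by pushing its outer face over from outside and then down until it lies flat
- flap_near (a joint): long flap hinged on the wall at carton x = -78 mm, crease 76 mm above the table, 78 mm from crease to free edge, 236 mm wide. Angle in rad: 0 = closed, flat over the box; 1.57 = upright; more = leaning outward. Starts at 1.75 to 1.95
- flap_far (a joint): the same long flap on the wall at carton x = +78 mm; 0 = closed, 1.57 = upright; starts at 1.75 to 1.95
- flap_left (a joint): short flap hinged on the wall at carton y = +117 mm, crease 70 mm above the table, 61 mm from crease to free edge, 150 mm wide. 0 = closed, 1.57 = upright, more = leaning outward; starts at 2.0 to 2.3
- flap_right (a joint): the same short flap on the wall at carton y = -117 mm; 0 = closed, 1.57 = upright; starts at 2.0 to 2.3
- eraser: bystander: a small eraser, 45 x 22 x 13 mm, far side of the table
- paint_tube: bystander: a metal paint tube lying down, 90 mm long, far side of the table
- palette_knife: bystander: a 200 mm palette knife lying down, far side of the table
- bulldog_clip: bystander: a steel clip, 50 x 50 x 14 mm, lying in front of the robot
- sharpener: bystander: a small metal sharpener, 30 x 24 x 18 mm, beyond the tin
Not all that is in view belongs to the job. Leave any orange, red or turquoise look-alike of the tin alone.

How it is judged:
On the way, in this order (a step that is already met when the one before it is completed fails the run):
1. every tub has been released by its latch and has come up out of the dock ((z of tub0 in the frame of dock above 0.038 m or horizontal distance between tub0 and dock above 0.15 m) and (z of tub1 in the frame of dock above 0.038 m or horizontal distance between tub1 and dock above 0.15 m) and (z of tub2 in the frame of dock above 0.038 m or horizontal distance between tub2 and dock above 0.15 m) and (z of tub3 in the frame of dock above 0.038 m or horizontal distance between tub3 and dock above 0.15 m)).
2. all the tubs and the tin lie in the carton (x of tub0 in the frame of carton between -0.08 and 0.08 m and y of tub0 in the frame of carton between -0.119 and 0.119 m and z of tub0 in the frame of carton between -0.005 and 0.065 m and x of tub1 in the frame of carton between -0.08 and 0.08 m and y of tub1 in the frame of carton between -0.119 and 0.119 m and z of tub1 in the frame of carton between -0.005 and 0.065 m and x of tub2 in the frame of carton between -0.08 and 0.08 m and y of tub2 in the frame of carton between -0.119 and 0.119 m and z of tub2 in the frame of carton between -0.005 and 0.065 m and x of tub3 in the frame of carton between -0.08 and 0.08 m and y of tub3 in the frame of carton between -0.119 and 0.119 m and z of tub3 in the frame of carton between -0.005 and 0.065 m and x of tin in the frame of carton between -0.08 and 0.08 m and y of tin in the frame of carton between -0.119 and 0.119 m and z of tin in the frame of carton between -0.005 and 0.065 m), for 0.3 s.
3. both short flaps are folded down (within 0.15 rad of flat) while the long ones are still open (value of joint each of flap_left, flap_right below 0.15 rad and value of joint each of flap_near, flap_far above 0.6 rad), for 0.2 s.
4. both long flaps are folded down over them (within 0.15 rad of flat) (value of joint each of flap_near, flap_far below 0.15 rad), for 0.2 s.
At the end, for the whole second after the job is handed in: all the tubs that were there and the tin are inside the carton, at rest, and all four flaps lie within 0.15 rad of flat (all of step 2 and all of step 4 and value of joint each of flap_left, flap_right below 0.15 rad and linear speed of each of tub0, tub1, tub2, tub3, tin below 0.03 m/s and velocity of joint each of flap_left, flap_right, flap_near, flap_far below 0.1 rad/s); the robot touches nothing.
It fails at once if the eraser is moved more than 40 mm (distance of eraser from where it was at the start of the episode above 0.04 m).
It fails at once if the paint tube is moved more than 40 mm (distance of paint_tube from where it was at the start of the episode above 0.04 m).
It fails at once if the palette knife is moved more than 40 mm (distance of palette_knife from where it was at the start of the episode above 0.04 m).
It fails at once if the bulldog clip is moved more than 40 mm (distance of bulldog_clip from where it was at the start of the episode above 0.04 m).
It fails at once if the sharpener is moved more than 40 mm (distance of sharpener from where it was at the start of the episode above 0.04 m).
Of tub0, tub1, tub2, tub3 only 2 to 3 are there at a start; the rules pass over those that are not, and their reading is None.
At some moment in a run one of tin may be knocked a few centimetres aside while the robot is not near it.
Once in a run the grip may slacken for a moment while it holds something.
It also fails if it takes over 210 s, if anything falls off the work surface, if the arm or the gripper's body presses on something with over 40 N, if the wrist force passes 120 N, or if a joint passes its speed limit or range.

ROBOT

A 7-joint arm with a two-finger parallel gripper is mounted at the origin on the work surface. World frame = base frame: x ahead of the robot, y to its left, z up, the work surface at z = 0. Lengths are in m, angles in rad, forces in N, time in s.
With the tool pointing down it reaches from about 0.425 to 0.875 m from the base axis. Payload 8.4 kg.
Tool frame: the origin (TCP) lies midway between the tips of the shut fingers; the grasp point (between the pads) lies 19 mm behind it (ctrl.grip_point_offset is the distance from the TCP to the grasp point, in m); z points along the fingers, y is the direction in which the jaws open and shut (so a half turn about z gives the same grasp; the last joint's range is limited). The gripper opens to 87 mm and grips with 3 to 60 N. Pads are 19 mm wide; open, the fingers measure 117 mm over their backs; the gripper's body (75 mm by 190 mm) begins 51 mm behind the grasp point.
Start: joints at [1.14, 0.333, 0.04, 1.465, -0.013, 1.343, -0.059], TCP at [0.212, -0.615, 0.223] pointing down, gripper open.
Joint ranges: [-2.58, 2.58], [-0.38, 2.09], [-1.3, 1.39], [0.25, 2.4], [-1.5, 4.64], [0.08, 2.09], [-2.65, 2.65]. Speed limits (rad/s): [2.22, 2.22, 2.79, 2.79, 3.14, 3.14, 3.14].

INTERFACE

Orientations are given as a 3x3 rotation matrix whose columns are the frame's x, y, z axes.
In Python, from rig import ctrl gives the robot as it stands. The module is installed in compiled form; this text tells all that it offers. Calls block until the motion is done:
- ctrl.goto(position, orientation): joint-space move of the TCP to a pose.
- ctrl.move_straight(position, vel=0.15, attitude=None, guard=None): straight line of the TCP; attitude=None keeps the orientation; vel is the mean speed in m/s. With guard (N) it stops when the force on the tool has changed by that much, and returns True; else False.
- ctrl.set_joints(angles): joint-space move.
- ctrl.command_gripper(opening): opening from 0.0 (shut) to 1.0 (fully open); the grip force is fixed at half the most; returns when the fingers have stopped.
- ctrl.dwell(seconds).
- ctrl.inverse_kinematics(position, orientation): joint angles nearest the present ones, or None.
- ctrl.capture(name): name is "scene" or "top"; returns the picture (384x512x3 uint8, red, green, blue); there is no depth.
- ctrl.get_calibration(name): a dict with "camera_matrix" (3x3 intrinsics, pixels), "D" ([k1, k2, p1, p2, k3] as OpenCV has them; the pictures are not rectified), "rvec" (rotation vector, rad) and "tvec" (3), from world to camera coordinates, as OpenCV has them. Camera axes: x right, y down, z forward; pixel columns grow to the right and rows downward; lengths in m; the calibration is good to about 2 mm. A picture is of the moment at which its call begins. get_calibration takes no time and is no camera call.
A pose or a line that the arm cannot do raises ctrl.MotionError and nothing moves.
- ctrl.close_job(): hands the job in, once; it reports no verdict.
Trained networks look in the newest picture that a camera, given by its name, has taken for a name from the list of things; names that differ only in an ending like _2 or _b are one class to them, and where a whole thing is asked for, a point or a joint stands for the part that bears it (a point fixed in the world has none). Each returns a list of dicts, best first, with "confidence" (0 to 1); they miss things now and then, are a little off and sometimes report something else, mostly with a low value. They report only what shows in the picture. A call takes as long as a camera call. They do not tell look-alikes from the thing itself.
- ctrl.look_for(camera, target): "bbox" ([left, top, right, bottom] in pixels, round what is visible of it).
Readings, each from a call of its own:
- ctrl.get_time_s(): time.
- ctrl.get_joint_pos(): joint angles.
- ctrl.get_joint_vel(): joint speeds.
- ctrl.get_joint_torque(): joint torques, N m.
- ctrl.get_tool_pos(): TCP position.
- ctrl.get_tcp_rot(): TCP orientation.
- ctrl.get_contact_force(): force on the tool from outside, world axes, zero at the start.
- ctrl.get_wrist_torque(): the same for the moment, N m.
- ctrl.get_gripper_width(): opening from 0.0 (shut) to 1.0 (fully open).
Only numpy, scipy, OpenCV 4.12 (cv2) and the standard library are available. Lean on these libraries where they do the work, as an engineer would, in place of code of your own. Each camera call takes 0.05 s, during which the arm holds its last target. There are 200 camera calls.

## Working session

There is one attempt and no reset: what is moved stays moved. The work goes in short steps, each a Python script; the robot and the scene stay as the last script left them, time stands still between calls to the robot, and variables do not carry over. Pictures are saved under pics/ and viewed, about 12 in all and at most 16, crops included, and the job is handed in when it is done.

```bash
mkdir -p pics; ls; cat > h.py <<'E'
import numpy as np, cv2
from rig import ctrl
def cal(n):
    c=ctrl.get_calibration(n); return [np.array(c[k],float) for k in("camera_matrix","D","rvec","tvec")]
def pix(n,P):
    K,D,r,t=cal(n); return cv2.projectPoints(np.array(P,float).reshape(-1,3),r,t,K,D)[0].reshape(-1,2)
def ray(n,uv,z):
    K,D,r,t=cal(n); R=cv2.Rodrigues(r)[0]
    p=cv2.undistortPoints(np.array(uv,float).reshape(-1,1,2),K,D).reshape(-1,2)
    d=np.c_[p,np.ones(len(p))]@R; c=-R.T@t.ravel()
    return c+d*((z-c[2])/d[:,2])[:,None]
def save(n,name,box=None,s=1.5):
    im=ctrl.capture(n)
    if box: im=im[box[1]:box[3],box[0]:box[2]]
    cv2.imwrite(f"pics/{name}.png",cv2.resize(im[:,:,::-1],None,fx=s,fy=s,interpolation=cv2.INTER_CUBIC)); return im
E
python3 - <<'E'
from h import *
for n in("top","scene"):
    save(n,n+"0"); K,D,r,t=cal(n); print(n,K[0,0],D.round(3),(-cv2.Rodrigues(r)[0].T@t.ravel()).round(3))
    for w in("dock","tub0","tin","carton","flap_near","flap_left","eraser","paint_tube","palette_knife","bulldog_clip","sharpener"):
        print(w,[(np.round(d["bbox"]).astype(int).tolist(),round(d["confidence"],2)) for d in ctrl.look_for(n,w)][:5])
print(ctrl.get_tcp_rot(),ctrl.get_tool_pos(),ctrl.get_time_s())
E
```

```text
pics
top 365.06778764500876 [-0.073  0.     0.     0.     0.   ] [0.501 0.021 0.91 ]
dock [([113, 173, 189, 237], 0.96)]
tub0 [([119, 173, 140, 203], 0.95), ([154, 177, 180, 200], 0.68)]
tin [([250, 148, 276, 169], 0.98), ([212, 239, 241, 258], 0.78), ([118, 172, 137, 203], 0.73), ([322, 254, 350, 284], 0.66), ([218, 185, 236, 212], 0.59)]
carton [([299, 130, 446, 235], 0.87)]
flap_near [([326, 210, 438, 237], 0.57)]
flap_left [([298, 163, 321, 230], 0.8), ([229, 106, 238, 126], 0.67), ([314, 130, 420, 158], 0.58)]
eraser [([232, 109, 237, 126], 0.56)]
paint_tube [([307, 114, 342, 126], 0.75), ([322, 209, 439, 238], 0.41)]
palette_knife [([152, 86, 182, 162], 0.75), ([299, 162, 323, 230], 0.7)]
bulldog_clip [([254, 246, 276, 265], 0.57)]
sharpener [([255, 110, 268, 119], 0.54)]
scene 367.3419681670398 [0.04 0.   0.   0.   0.  ] [0.919 0.611 0.612]
dock [([274, 226, 394, 337], 0.85), ([150, 188, 169, 211], 0.67)]
tub0 [([318, 270, 352, 298], 0.72), ([288, 242, 320, 269], 0.67)]
tin [([209, 201, 236, 236], 0.92), ([263, 209, 288, 243], 0.81), ([270, 142, 292, 167], 0.63), ([306, 196, 331, 224], 0.58)]
carton [([155, 99, 260, 194], 0.62)]
flap_near [([210, 102, 259, 152], 0.9)]
flap_left [([209, 147, 263, 177], 0.74), ([155, 103, 264, 200], 0.54)]
eraser [([182, 253, 207, 272], 0.71)]
paint_tube [([151, 191, 167, 211], 0.76)]
palette_knife [([182, 289, 292, 329], 0.63)]
bulldog_clip [([288, 187, 312, 200], 0.74), ([174, 232, 189, 247], 0.63), ([182, 288, 289, 326], 0.52)]
sharpener [([171, 231, 188, 248], 0.61)]
[[ 9.45458199e-01  3.25743447e-01  3.27469809e-06]
 [ 3.25743447e-01 -9.45458199e-01  1.41876912e-05]
 [ 7.71763760e-06 -1.23471575e-05 -1.00000000e+00]] [ 0.21171116 -0.61452896  0.22256974] 1.2
```

View pics/top0.png

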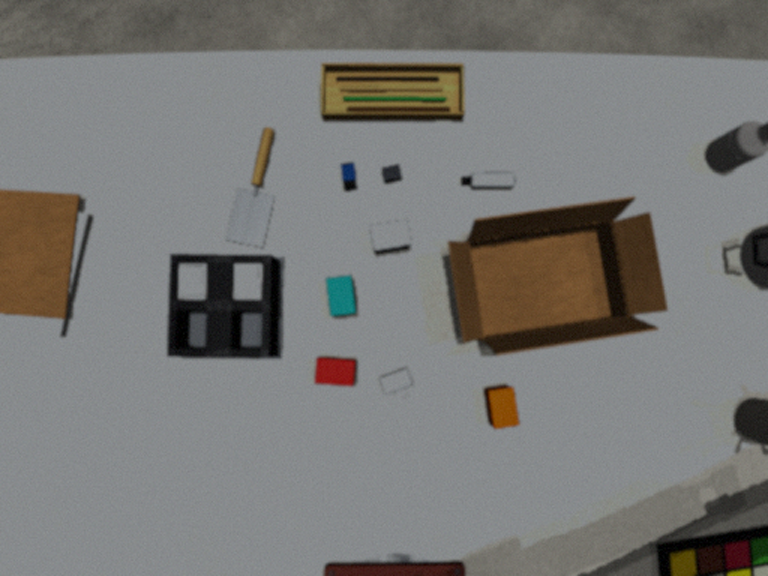

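View pics/scene0.png

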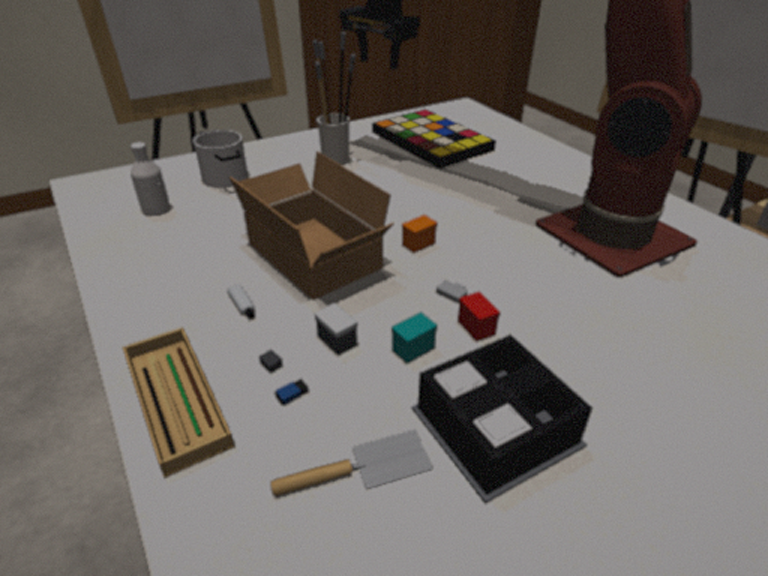

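The tubs are in the dock's two far wells: white tops at (192,281) and (248,281) in the 1.5x top picture. The dock is on the left and the carton on the right. The silver tin is at (390,236). The orange, red and turquoise blocks are decoys.

```bash
python3 - <<'E'
from h import *
save("top","cart",(292,120,452,240),5)
im=save("top","dock",(105,160,205,250),6)
g=cv2.cvtColor(ctrl.capture("top"),cv2.COLOR_RGB2GRAY); print(ctrl.get_time_s())
def rect(box,z,th):
    x0,y0,x1,y1=box; sub=g[y0:y1,x0:x1]; s=cv2.resize(sub,None,fx=8,fy=8,interpolation=cv2.INTER_CUBIC)
    m=(s>th).astype(np.uint8); c=max(cv2.findContours(m,0,2)[0],key=cv2.contourArea).reshape(-1,2)
    c=(c+.5)/8-.5+[x0,y0]
    P=ray("top",c,z)[:,:2]; r=cv2.minAreaRect((P*1000).astype(np.float32)); return r
for b in((116,172,141,204),(151,172,178,204)):
    print(g[188,b[0]:b[2]]); print(rect(b,.075,100))
print(rect((244,142,277,166),.052,150), g[157,240:280])
E
```

```text
1.35
[ 15  22  67 118 137 142 140 136 142 138 137 133 137 136 137 140 136 135
 133 130 123 101  55  27  26]
((573.3895874023438, 310.99652099609375), (54.887020111083984, 43.10552978515625), 0.130211740732193)
[ 23  21  22  22  67 113 135 140 136 135 143 139 137 136 137 137 139 138
 142 140 139 136 127 100  54  32  25]
((573.181884765625, 224.7413330078125), (43.556976318359375, 55.10603332519531), 89.55481719970703)Traceback (most recent call last):
  File "<stdin>", line 12, in <module>
  File "<stdin>", line 7, in rect
ValueError: max() iterable argument is empty
```

View pics/cart.png

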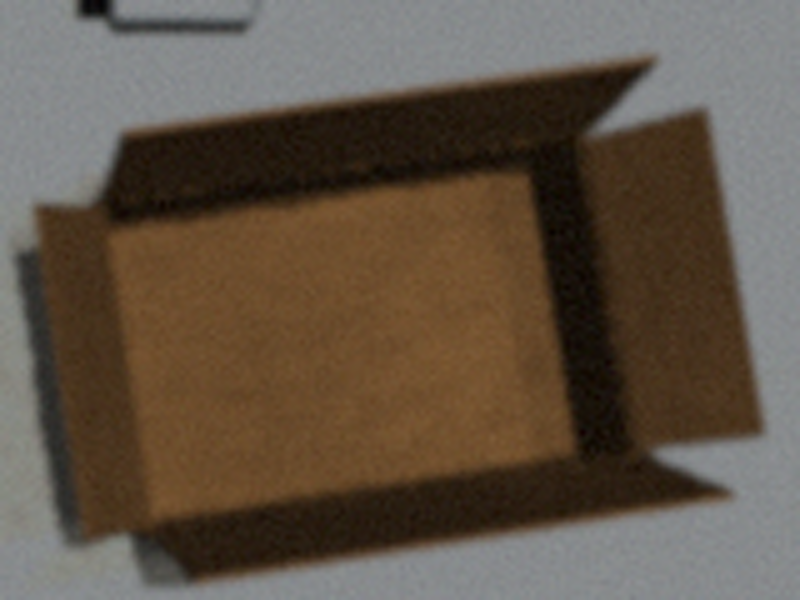

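View pics/dock.png

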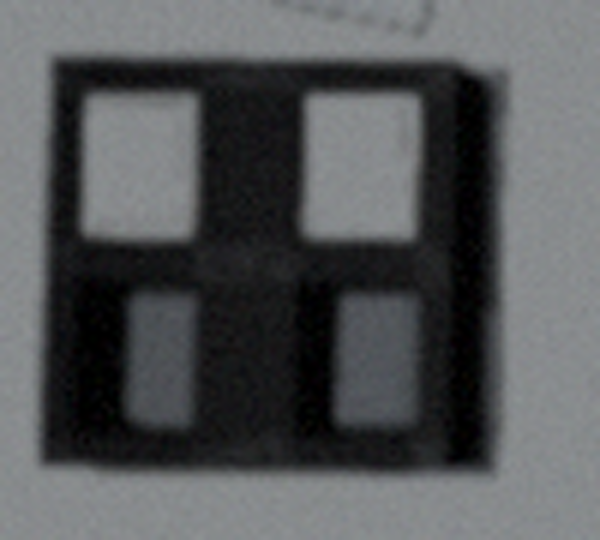

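```bash
cat > fit.py <<'E'
from h import *
from scipy.optimize import least_squares
obs=[((76,-115,4),None,(530,173)),((-75,'r'),0,(762,432)),((75,'r'),0,(707,108)),
((118,'f'),0,(125,132)),((-118,'f'),0,(655,58)),((118,'n'),0,(190,578)),((-118,'n'),0,(730,493)),((75,'l'),0,(38,206)),((-75,'l'),0,(85,538)),
((-75,-117,70),None,(632,445)),((75,-117,70),None,(583,145)),((75,117,70),None,(106,215)),((-75,117,70),None,(152,525))]
def model(p):
    an=dict(zip('nflr',p[3:])); L=[]
    for a,_,_ in obs:
        if len(a)==3: L.append(a)
        else:
            s,k=a; t=an[k]; l=78 if k in'nf' else 61; d,z=l*np.cos(t),l*np.sin(t)
            L.append({'n':(-78+d,s,76+z),'f':(78-d,s,76+z),'l':(s,117-d,70+z),'r':(s,-117+d,70+z)}[k])
    L=np.array(L)/1000; c,s=np.cos(p[2]),np.sin(p[2])
    return np.c_[p[0]+c*L[:,0]-s*L[:,1],p[1]+s*L[:,0]+c*L[:,1],L[:,2]]
uv=(np.array([o[2] for o in obs])+.5)/5-.5+[292,120]
r=least_squares(lambda p:(pix("top",model(p))-uv).ravel(),[.5,-.25,.1,1.8,1.8,2.1,2.1],loss='soft_l1')
if __name__=="__main__":
    print(r.x.round(4)); print((pix("top",model(r.x))-uv).round(1).tolist())
    a=ctrl.capture("top")[140:180,238:286,::-1]; b=ctrl.capture("scene")[192:248,195:255,::-1]
    a=cv2.resize(a,(480,400),interpolation=2); b=cv2.resize(b,(320,400*56*320//(60*400)*1),interpolation=2); b=cv2.resize(b,(320,400))
    cv2.imwrite("pics/tin.png",np.hstack([a,b]))
E
python3 fit.py
```

```text
[ 0.575  -0.2411  0.1394  1.7811  1.7897  2.2232  2.2141]
[[-0.8, -1.9], [0.3, 1.4], [-0.1, 0.2], [-0.6, -0.1], [0.5, 0.1], [0.3, -0.2], [0.5, 0.1], [-0.6, -0.7], [0.4, 0.8], [1.0, 1.7], [0.2, -0.9], [-1.1, -1.4], [-0.4, 0.4]]
```

View pics/tin.png

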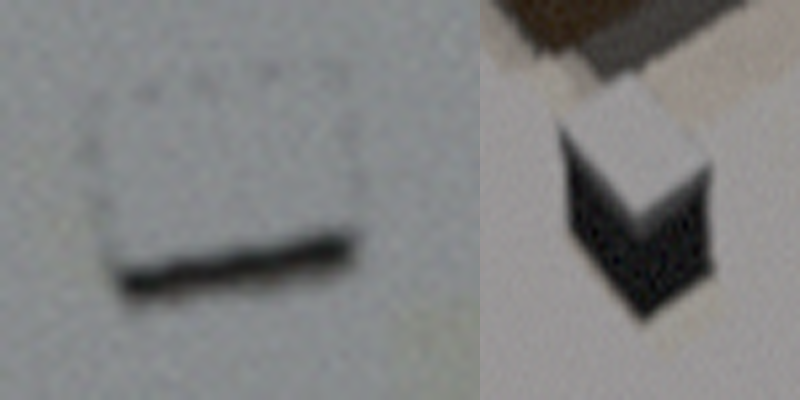

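```bash
cat >> h.py <<'E'
C=np.array([.575,-.2411]); CY=.1394
def cw(x,y): c,s=np.cos(CY),np.sin(CY); return C+[c*x-s*y,s*x+c*y]
def down(psi):  # jaws (tool y) along world angle psi
    y=np.array([np.cos(psi),np.sin(psi),0]); z=np.array([0,0,-1.]); return np.c_[np.cross(y,z),y,z]
def best(p,psi):
    o=[]
    q0=np.array(ctrl.get_joint_pos())
    for k in(0,np.pi):
        q=ctrl.inverse_kinematics(p,down(psi+k))
        if q is not None: o.append((np.abs(np.array(q)-q0).max(),psi+k))
    return min(o)[1] if o else None
def go(p,psi): # joint move keeping nearest half turn
    b=best(p,psi); assert b is not None,("noik",p); ctrl.goto(p,down(b))
def fitbox(obs,guess):
    """obs: list of (cam,local xyz,uv) -> x,y,yaw"""
    from scipy.optimize import least_squares
    def f(p):
        c,s=np.cos(p[2]),np.sin(p[2]); e=[]
        for n,l,uv in obs: e.append(pix(n,[p[0]+c*l[0]-s*l[1],p[1]+s*l[0]+c*l[1],l[2]])[0]-uv)
        return np.ravel(e)
    r=least_squares(f,guess,loss='soft_l1'); return r.x,f(r.x)
TUBS=[np.array([.5734,.3110]),np.array([.5732,.2247])]
E
python3 - <<'E'
from h import *
a=lambda u,v:np.array([238+(u+.5)/10-.5,140+(v+.5)/10-.5]); b=lambda u,v:np.array([195+(u+.5)/5.333-.5,192+(v+.5)/7.143-.5])
# top image: up=+x, left=+y
h=.052; X,Y=.02,.03
o=[("top",(X,Y,h),a(90,85)),("top",(X,-Y,h),a(348,62)),("top",(-X,-Y,h),a(355,240)),("top",(-X,Y,h),a(118,268))]
print(fitbox(o,[.63,.0,.1]))
print(pix("scene",[[.63,0,0]]))
s=[("scene",(X,-Y,h),b(80,125)),("scene",(-X,-Y,h),b(150,75)),("scene",(-X,Y,h),b(230,165)),("scene",(X,Y,h),b(160,220))]
print(fitbox(s,[.63,.0,.1])); print(fitbox(o+s,[.63,.0,.1]))
print([tuple(ray("top",[[u/1.5,v/1.5]],z)[0].round(3)) for u,v,z in((341,296,.05),(392,173,.018),(336,371,.05),(396,380,.014),(502,407,.05))])
print([best([*t,z],np.pi/2) for t in TUBS for z in(.3,.06)], [best([*cw(x,y),z],np.pi/2+CY) for x,y in((34,40),(-34,40),(0,-45)) for z in (.3,.03) for x,y in [(x/1000,y/1000)]])
E
```

```text
(array([0.64868746, 0.00455627, 0.09653559]), array([ 0.35948018,  0.80608911, -0.3375557 ,  0.64047345,  0.72538672,
       -0.57734326, -0.76092538, -0.87652612]))
[[229.73349669 224.19185848]]
(array([0.64736668, 0.00654254, 0.17529879]), array([-0.40104036,  0.0538055 ,  0.13864172,  0.21707037,  0.50868423,
       -0.01272104, -0.21794989, -0.26899918]))
(array([0.64778588, 0.00531041, 0.13582055]), array([-0.2265978 ,  1.70786689, -1.03994352,  0.5679217 ,  0.67758948,
       -0.72776028, -0.68923171, -0.04641793, -0.54835471, -0.54610968,
        0.34550566, -0.03832315, -0.10232506,  0.12910567, -1.25638993,
       -0.48149676]))
[(np.float64(0.551), np.float64(0.083), np.float64(0.05)), (np.float64(0.757), np.float64(0.001), np.float64(0.018)), (np.float64(0.433), np.float64(0.091), np.float64(0.05)), (np.float64(0.415), np.float64(-0.004), np.float64(0.014)), (np.float64(0.375), np.float64(-0.169), np.float64(0.05))]
[1.5707963267948966, 1.5707963267948966, 1.5707963267948966, 1.5707963267948966] [4.85178898038469, 4.85178898038469, 4.85178898038469, 4.85178898038469, 4.85178898038469, 4.85178898038469]
```

```bash
python3 - <<'E'
from h import *
p=np.array(ctrl.get_tool_pos()); ctrl.move_straight([p[0],p[1],.33]); 
ctrl.command_gripper(0.0)
for t in TUBS:
    go([*t,.15],np.pi/2); ctrl.move_straight([*t,.085],vel=.1)
    f0=ctrl.get_contact_force()
    g=ctrl.move_straight([*t,.0655],vel=.02,guard=12)
    print(g,ctrl.get_tool_pos(),np.subtract(ctrl.get_contact_force(),f0).round(1))
    ctrl.move_straight([*t,.15],vel=.1); ctrl.dwell(.3)
p=ctrl.get_tool_pos(); ctrl.move_straight([p[0],p[1],.3]);go([.55,.02,.35],np.pi/2)
save("scene","s1",(200,100,456,340),2.3); print(ctrl.get_time_s())
E
```

```text
True [0.57346175 0.31109554 0.06706066] [-1.7 -1.   7.5]
True [0.57328328 0.22475329 0.06699952] [-1.6 -2.   7.4]
15.7583
```

View pics/s1.png

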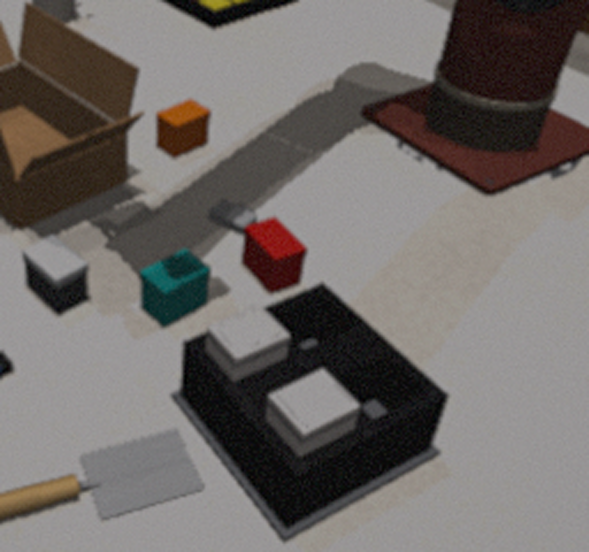

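Both tubs stand proud, at (248,340) and (315,405) in the crop. Next I pick them up.

```bash
cat >> h.py <<'E'
def place(xy,zrel,wopen=.68):
    """hold -> carton local xy, lower TCP to zrel, release"""
    w=cw(*xy); psi=np.pi/2+CY; p=ctrl.get_tool_pos()
    ctrl.move_straight([p[0],p[1],.27],vel=.15); print(" lifted w",round(ctrl.get_gripper_width(),3))
    go([*w,.27],psi); print(" over w",round(ctrl.get_gripper_width(),3))
    g=ctrl.move_straight([*w,zrel],vel=.08,guard=8); print(" down",g,np.round(ctrl.get_tool_pos(),3),round(ctrl.get_gripper_width(),3))
    ctrl.command_gripper(wopen); ctrl.move_straight([*w,.27],vel=.15)
E
python3 - <<'E'
from h import *
t=TUBS[0]; ctrl.command_gripper(.85)
go([*t,.17],np.pi/2); print(ctrl.move_straight([*t,.079],vel=.06,guard=6))
ctrl.command_gripper(0.0); print(ctrl.get_gripper_width())
place((.034,.040),.039)
save("top","t1",(200,100,456,300),2.5); print(ctrl.get_time_s())
E
```

```text
False
0.5048311941174707
 lifted w 0.503
 over w 0.502
 down False [ 0.603 -0.197  0.039] 0.508
29.3583
```

View pics/t1.png

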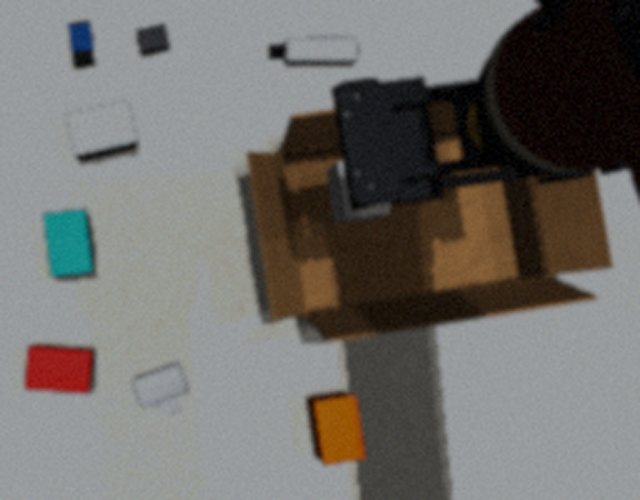

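The tub is in the carton by the left part, and the tin has not moved. Next is the second tub.

```bash
python3 - <<'E'
from h import *
t=TUBS[1]; ctrl.command_gripper(.85)
go([*t,.17],np.pi/2); print(ctrl.move_straight([*t,.079],vel=.06,guard=6))
ctrl.command_gripper(0.0); print(ctrl.get_gripper_width())
place((-.034,.040),.039)
go([.6,.2,.35],np.pi/2)
im=save("top","t2",(200,100,456,300),2.5); print(ctrl.get_time_s())
print([(np.round(d["bbox"],1).tolist(),round(d["confidence"],2)) for d in ctrl.look_for("top","tin")][:5])
E
```

```text
False
0.4993200747641744
 lifted w 0.505
 over w 0.505
 down False [ 0.536 -0.206  0.039] 0.502
43.8083
[([217.8, 183.5, 234.7, 207.4], 0.98), ([230.5, 142.4, 257.0, 165.1], 0.71), ([322.0, 257.9, 349.3, 283.9], 0.7)]
```

View pics/t2.png

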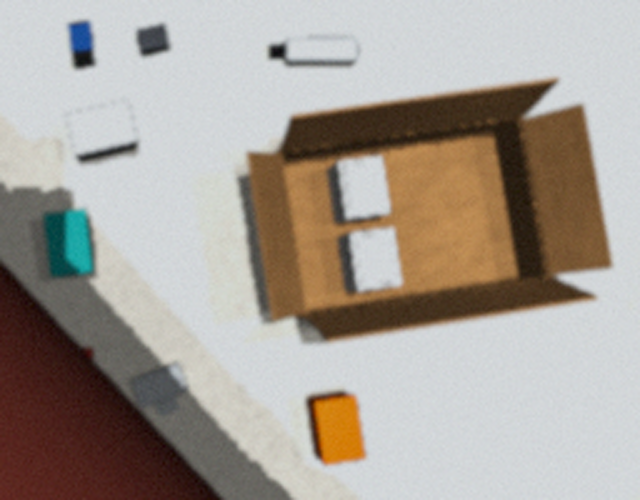

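The tin was knocked aside before picture t1: it was at (260,157) and is now at (240,150) in raw pixels. I measure it again.

```bash
python3 - <<'E'
from h import *
t=ctrl.capture("top")[130:175,215:265,::-1]; s=ctrl.capture("scene")[195:259,190:254,::-1]
cv2.imwrite("pics/tin2.png",np.hstack([cv2.resize(t,(440,396),interpolation=2),cv2.resize(s,(352,396),interpolation=2)]))
E
```

```text
(no output)
```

View pics/tin2.png

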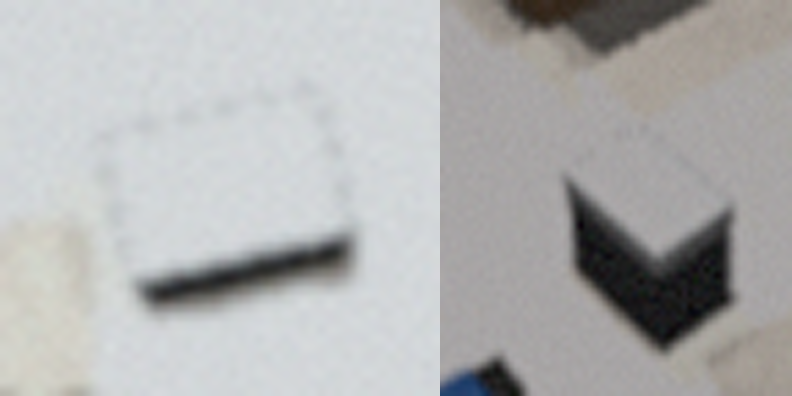

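```bash
python3 - <<'E'
from h import *
a=lambda u,v:np.array([215+(u+.5)/8.8-.5,130+(v+.5)/8.8-.5]); b=lambda u,v:np.array([190+(u+.5)/5.5-.5,195+(v+.5)/6.1875-.5])
h=.052; X,Y=.02,.03
o=[("top",(X,Y,h),a(103,130)),("top",(X,-Y,h),a(318,84)),("top",(-X,-Y,h),a(352,238)),("top",(-X,Y,h),a(136,285))]
s=[("scene",(X,-Y,h),b(126,178)),("scene",(-X,-Y,h),b(195,128)),("scene",(-X,Y,h),b(293,208)),("scene",(X,Y,h),b(220,262))]
for q in(o,s,o+s):
    x,e=fitbox(q,[.66,.05,.1]); print(x.round(4),np.abs(e).max().round(2))
t=x[:2]; psi=x[2]
ctrl.command_gripper(1.0); go([*t,.2],psi); print(ctrl.move_straight([*t,.022],vel=.08,guard=6))
ctrl.command_gripper(0.0); print(ctrl.get_gripper_width())
place((0,-.045),.027,.65)
go([.45,.1,.3],np.pi/2)
save("top","t3",(200,100,456,300),2.5); print(ctrl.get_time_s())
E
```

```text
[0.6619 0.0518 0.2123] 0.7
[0.6614 0.0539 0.2454] 0.55
[0.6614 0.0526 0.2299] 1.13
False
0.4582161420329677
 lifted w 0.459
 over w 0.457
 down False [ 0.581 -0.286  0.027] 0.457
59.2
```

View pics/t3.png

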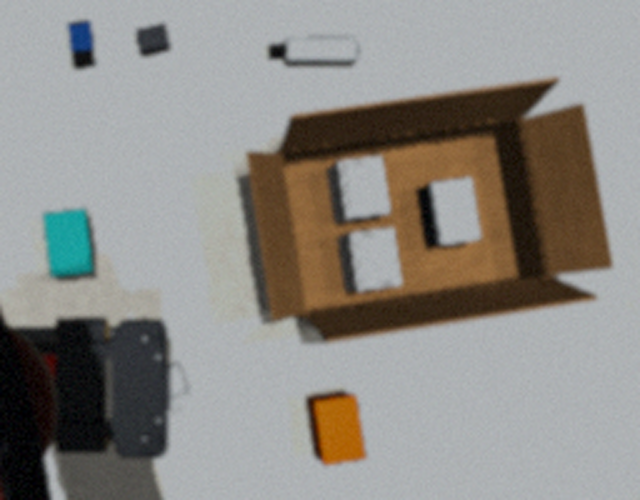

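Both tubs and the tin lie flat inside the carton, at (362,188), (370,258) and (453,211) in the crop. Next are the short flaps.

```bash
cat >> h.py <<'E'
def fold(f):
    if f in("left","right"): cr,hw,W=.117,.015,[(-.063,.090),(-.005,.090),(.017,.100),(.032,.100),(.040,.085),(.042,.076)]; zp=.0705
    else: cr,hw,W=.078,.0095,[(-.055,.105),(-.003,.105),(.020,.115),(.038,.115),(.050,.100),(.052,.083)]; zp=.0765
    sg=1 if f in("left","far") else -1
    def P(d,z):
        k=sg*(cr-d+hw); return [*(cw(0,k) if f in("left","right") else cw(k,0)),z]
    psi=np.pi/2+CY
    p=ctrl.get_tool_pos(); ctrl.move_straight([p[0],p[1],.3])
    go(P(W[0][0],.3),psi); ctrl.move_straight(P(*W[0]))
    for w in W[1:]:
        if ctrl.move_straight(P(*w),vel=.06,guard=15): print("guard at",w)
    g=ctrl.move_straight(P(W[-1][0],zp),vel=.02,guard=5); print(f,g,np.round(ctrl.get_tool_pos(),4),np.round(ctrl.get_contact_force(),1))
    ctrl.move_straight(P(W[-1][0],.3)); 
E
python3 - <<'E'
from h import *
ctrl.command_gripper(0.0)
fold("left"); fold("right")
go([.45,.1,.3],np.pi/2)
save("top","t4",(270,100,470,250),2.5); save("scene","s4",(130,80,290,220),2.5); print(ctrl.get_time_s())
cv2.imwrite("pics/f1.png",np.hstack([cv2.resize(cv2.imread("pics/t4.png"),(440,350)),cv2.resize(cv2.imread("pics/s4.png"),(360,350))]))
E
```

```text
guard at (-0.005, 0.09)
guard at (0.017, 0.1)
guard at (0.032, 0.1)
guard at (0.04, 0.085)
guard at (0.042, 0.076)
left True [ 0.5534 -0.0847  0.0937] [-1.4  1.7  5. ]
guard at (-0.005, 0.09)
right True [ 0.5879 -0.3303  0.0725] [-1.1  0.   7.2]
76.2583
```

View pics/f1.png

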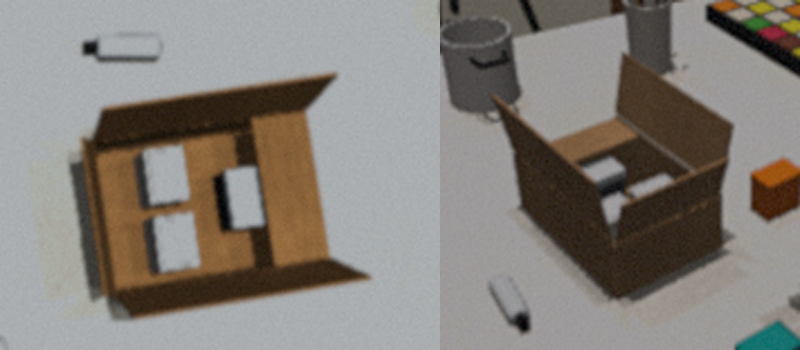

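The right flap is flat. The left flap is still upright because my guard stopped the sweep early, so I redo it in stages while watching the force.

```bash
python3 - <<'E'
from h import *
psi=np.pi/2+CY
P=lambda yi,z:[*cw(0,yi+.015),z]
go(P(.18,.3),psi); ctrl.move_straight(P(.18,.105))
for w in[(.155,.105),(.14,.105),(.13,.105),(.122,.105),(.112,.107),(.10,.105)]:
    g=ctrl.move_straight(P(*w),vel=.03,guard=20); p=np.array(ctrl.get_tool_pos())
    c,s=np.cos(CY),np.sin(CY); d=p[:2]-C; print(w,g,"yi",round(-s*d[0]+c*d[1]-.015,4),p[2].round(3),np.round(ctrl.get_contact_force(),1),np.round(ctrl.get_wrist_torque(),2))
    if g: break
E
```

```text
(0.155, 0.105) False yi 0.1552 0.105 [ 0.1 -0.7 -0.1] [-0.02 -0.03 -0.02]
(0.14, 0.105) False yi 0.14 0.105 [-0.7  0.4  0.4] [-0.    0.01  0.01]
(0.13, 0.105) False yi 0.1298 0.105 [ 0.2 -0.5 -0.7] [-0.02 -0.    0.04]
(0.122, 0.105) False yi 0.1217 0.105 [0.6 0.6 1. ] [0.05 0.03 0.  ]
(0.112, 0.107) False yi 0.1118 0.107 [ 0.4 -0.4 -0.5] [ 0.04  0.01 -0.05]
(0.1, 0.105) False yi 0.0998 0.105 [ 0.4 -0.9 -0.8] [ 0.   -0.    0.02]
```

```bash
python3 - <<'E'
from h import *
P=lambda yi,z:[*cw(0,yi+.015),z]
for w in[(.092,.102),(.085,.100),(.078,.09),(.075,.08),(.075,.074)]:
    g=ctrl.move_straight(P(*w),vel=.03,guard=20); print(w,g,np.round(ctrl.get_tool_pos(),4),np.round(ctrl.get_contact_force(),1))
    if g: break
if not g: print(ctrl.move_straight(P(.075,.0705),vel=.02,guard=5),np.round(ctrl.get_tool_pos(),4))
ctrl.move_straight(P(.075,.3)); go([.45,.1,.3],np.pi/2)
save("top","t5",(270,100,470,250),2.5); save("scene","s5",(130,80,290,220),2.5); print(ctrl.get_time_s())
cv2.imwrite("pics/f2.png",np.hstack([cv2.resize(cv2.imread("pics/t5.png"),(440,350)),cv2.resize(cv2.imread("pics/s5.png"),(360,350))]))
E
```

```text
(0.092, 0.102) False [ 0.5601 -0.1354  0.1019] [-0.7 -0.6  0.1]
(0.085, 0.1) False [ 0.5611 -0.1424  0.0999] [ 1.   0.1 -0.1]
(0.078, 0.09) False [ 0.5619 -0.149   0.0898] [ 0.7 -0.3 -0.1]
(0.075, 0.08) False [ 0.5623 -0.1519  0.0797] [-0.   0.3 -0.1]
(0.075, 0.074) False [ 0.5623 -0.1519  0.0737] [-0.5 -0.9  0.4]
True [ 0.5627 -0.1519  0.0724]
87.3167
```

View pics/f2.png

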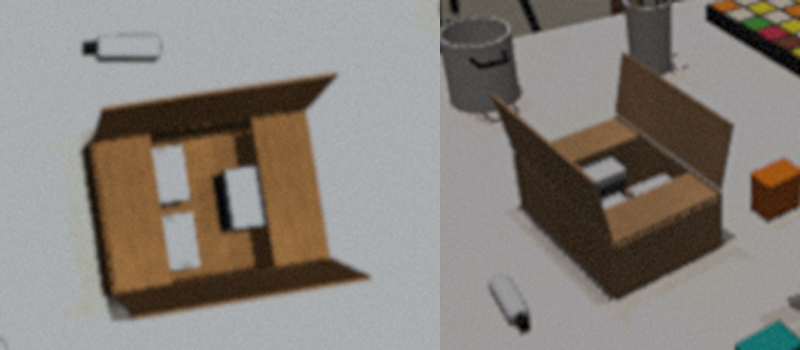

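Both short flaps lie flat and the long ones are still open. Now the long flaps, slower and with a looser guard.

```bash
sed -i 's/vel=.06,guard=15): print("guard at",w)/vel=.04,guard=25): print("guard at",w,np.round(ctrl.get_tool_pos(),3)); ctrl.move_straight(P(*w),vel=.04,guard=25)/' h.py
python3 - <<'E'
from h import *
fold("near"); fold("far")
go([.45,.1,.3],np.pi/2)
save("top","t6",(270,100,470,250),2.5); save("scene","s6",(130,80,290,220),2.5); print(ctrl.get_time_s())
cv2.imwrite("pics/f3.png",np.hstack([cv2.resize(cv2.imread("pics/t6.png"),(440,350)),cv2.resize(cv2.imread("pics/s6.png"),(360,350))]))
E
```

```text
near True [ 0.5403 -0.2462  0.0785] [-1.1  0.7  6.9]
far True [ 0.6105 -0.2362  0.0785] [-1.9  0.5  6.9]
106.2667
```

View pics/f3.png

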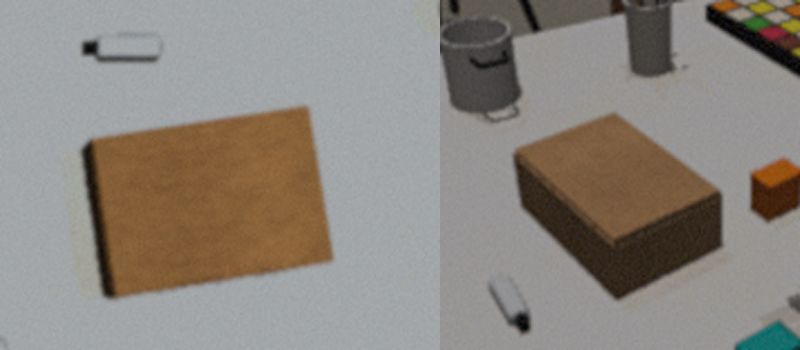

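The carton is shut flat, with both long flaps level in both views. Time is 106 s and the arm is clear, so I hand in.

```bash
python3 -c "
from h import *
ctrl.dwell(.5); print(ctrl.get_contact_force(), ctrl.get_tool_pos()); ctrl.close_job()"
```

```text
[-0.1415864  -0.01254965 -0.20623329] [0.45001447 0.09998168 0.30000767]
the job is handed in; nothing more can be done
```

I packed both tubs and the charcoal tin into the carton, closed it and handed the job in; no verdict was reported. Two tubs were there today, both in the dock's far wells. I pressed each until its latch let go, lifted them out and placed them. Then I folded both short flaps flat, and both long flaps over them.

**Last checks:**
- **Contents:** the picture before closing showed both tubs and the tin inside.
- **Flaps:** each was pressed until contact, with fingertips at about 72.5 mm on the short flaps and 78.5 mm on the long ones. Both cameras then showed the carton flat on top.
- **Bystanders:** the paint tube was where it started in the last views. I did not measure the eraser, sharpener, clip or palette knife at the end; the parts of the table I saw during the run showed no change.
- **Time and arm:** the last clock reading was 106 s. The arm was clear, with no more than about 0.25 N of contact force.

**What went wrong on the way:**
- **Tin:** it was knocked about 5 cm aside during the run, so I measured it again before grasping.
- **Left flap:** the first fold stopped early because my force guard tripped. A slower second pass closed it before the long flaps were touched.

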